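# Hold the belt tensioner back on the camera turntable

## Robot

A 6-joint arm with a two-finger parallel gripper is mounted at the origin on the work surface. World frame = base frame: x ahead of the robot, y to its left, z up, the work surface at z = 0. Lengths are in m, angles in degrees, forces in N, time in s.
With the tool pointing down it reaches from about 0.4 to 0.825 m from the base axis. Payload 7 kg.
Tool frame: the origin (TCP) lies between the finger pads; the fingertips stand 19 mm ahead of it and the grasp point (between the pads) is the TCP; y points along the fingers, x is the direction in which the jaws open and shut, and the axes are right-handed (so a half turn about y gives the same grasp; the last joint's range is limited). The gripper opens to 88 mm and grips with 3 to 60 N. Pads are 19 mm wide; open, the fingers measure 130 mm over their backs; the gripper's body (78 mm by 193 mm) begins 47 mm behind the grasp point.
Start: joints at [92.825, 20.546, 0.682, 0, -70.136, -16.507], TCP at [0.16, 0.656, 0.246] pointing down, gripper open.
Joint ranges: [-176.03, 176.03], [-82.01, 121.73], [-58.28, 71.71], [-173.87, 95.51], [-174.79, -0.11], [-173.66, 173.66]. Speed limits (degrees/s): [136.94, 136.94, 172.46, 180, 180, 180].

## Interface

Orientations are given as [roll, pitch, yaw] about the fixed x, y, z axes, in that order (R = Rz(yaw) Ry(pitch) Rx(roll)).
In Python, from plant import r gives the robot as it stands. The module is installed in compiled form; this text tells all that it offers.
- The arm moves only by the tool jog_arm, never from a script. Its argument "steps" is a list of rows, each a list of 5 numbers: the closure, from 0 (fully open) to 1 (shut), then the shift along the tool's x, y, z in m, then the turn about the tool's y in degrees. In form: [[jaw, x, y, z, turn], ...]. A call has 1 to 12 rows; each row shifts and turns the commanded pose from where the row before left it, along the tool's axes as they then stand; what a row does not reach is not made up. A row lasts 1/12 s, in which the tool goes at most 41.7 mm and 7.16 degrees, less where a joint would pass 70% of its speed; a pose out of reach is approached as far as the arm can. A call with a gripper value outside its range is refused whole. The fingers move at their own pace and stop on an object; "squeeze" is the grip in N (left out, the last holds). Time passes only in rows, so rows that do not move let the fingers close. It gives the time, the measured TCP pose, the force and the opening at its end, in the units of the state.
- r.get_state(): the state, without advancing time (a new reading comes with each control period).
- r.capture(name): name is "side" or "top"; returns a dict with "image" (480x640x3 uint8, red, green, blue), "vfov" (degrees; the focal length in pixels is half the picture's height over the tangent of half this angle, whatever the lens; pixels are square), "cx", "cy" (the principal point, pixels), "R" (3x3) and "t" (3): a world point X has camera coordinates R X + t. Camera axes: x right, y down, z forward; pixel columns grow to the right and rows downward; lengths in m; the calibration is good to about 2 mm. A picture is of the moment at which its call begins. There is no depth.
- r.close_job(): hands the job in, once; it reports no verdict.
The state is a dict: "time_s": time; "joints": joint angles; "qd": joint speeds; "joint_torque": joint torques, N m; "tcp_pos": TCP position; "eef_rot": TCP orientation; "contact_force": force on the tool from outside, world axes, zero at the start; "moment": the same for the moment, N m; "gripper_width": finger opening in m.
Only numpy, scipy, OpenCV 4.12 (cv2) and the standard library are available. Lean on these libraries where they do the work, as an engineer would, in place of code of your own. Each camera call takes 0.05 s, during which the arm holds its last target.

## Task

We are putting a new drive belt on the camera turntable. First press the brake pedal down until its catch keeps it down by itself, so that the table cannot turn; then push the tab of the sprung tensioner lever back past the last click of its ratchet, right to its end stop, and finish while still holding it there with the fingers so that I can slip the belt on. The ratchet alone does not give enough slack, so do not let go, and do not knock the turntable or the things lying on and beside the drive.

Things in the scene. Friction and masses are not known exactly. Their poses are not given: they have to be found in the camera images.
- drive_unit: Turntable drive: aluminium deck 320 x 610 mm on pillars, top 50 mm above the bench. Origin on the bench between pedal and push tab; z up, x the way the tab is first pushed, y along the deck. In mm: pedal hinge (-105, -100, 76), tensioner axis (30, 145), motor pulley (-50, 150; top 84), turntable axis (-20, -240), its disc radius 140, top 98, camera housing 130 x 170 on it, rim 158.
- pedal_hinge (a point): Axis of the brake pedal, 76 mm above the bench; the axis runs along the deck's x. The pedal extends from it towards the deck's +y.
- brake_lever: The brake pedal: side bars on the hinge and a dark ribbed tread plate, 50 mm (x) x 56 mm x 6 mm, reaching 44 to 100 mm from the hinge. Origin on the hinge axis; axes as the deck's while the pedal is up. Its nose, 110 mm from the hinge, snaps under a sprung steel hook that stands past the tread's end, top 102 mm above the bench: press the tread, not the hook.
- tread (a point): Centre of the tread's top face, 72 mm from the pedal hinge. Pedal up: 99 mm above the bench, the tread sloping up 0.25 rad towards the deck's +y; caught: level, 81 mm above the bench; at the stop 79 mm.
- brake_pedal (a joint): Angle of the pedal (rad): 0 up, 0.28 at its lower stop, 0.24 when caught by the hook. It goes down at first with about 3 N at the middle of the plate and about 7 to 13 N near the end; past 0.25 the brake shoe grips and it stiffens. Not caught, it springs up again.
- tensioner_axis (a point): Upright axis of the tensioner lever, at the height of the deck top (50 mm above the bench).
- tension_lever: Aluminium tensioner lever, 10 mm thick, 54 to 64 mm above the bench, forked: one arm carries the black idler roller (36 mm across, 85 mm from the axis, top at 86 mm), the other ends in the upright push tab. Origin on the tensioner axis at the height of the deck top; the axes are those of the deck when the lever is at rest and turn with it about z.
- tab (a point): Push face of the upright tab at the end of the lever, 120 mm from the tensioner axis. The tab is 8 mm thick, 36 mm wide, and reaches from 54 to 112 mm above the bench. The point is the centre of the pushed face (83 mm above the bench); its x axis points into the tab, square to the face, the way to push, and turns with the lever.
- tensioner (a joint): Angle of the tensioner lever (rad): 0 at rest, grows anticlockwise from above as the tab is pushed back; end stop at 0.62. A pawl clicks in and would hold it at about 0.14, 0.28 and 0.42 (last click). The spring pushes back at the tab with about 4 N at rest and 8 N at the stop.
- turntable (a joint): Angle of the turntable (rad), anything at the start. The brake shoe grips it when the pedal is latched.
- housing (a point): Middle of the upper rim of one short wall of the camera housing on the turntable, 158 mm above the bench, 85 mm from the turntable axis.
- spare_lens: Black camera lens standing on the deck, 42 mm across, 46 mm high, origin at its foot. Leave alone.
- spare_roller: Spare black idler roller on the deck, 36 mm across, 18 mm high, origin at its foot. Leave alone.
- blank_flange: Steel blank flange on the bench, 70 mm across, 13 mm thick, origin at its foot. Leave alone.
- screwdriver: Screwdriver on the bench, 200 mm long along its x. Leave alone.
- spanner: Steel spanner on the bench, 180 mm long along its x. Leave alone.

How it is judged:
By the outcome, as a careful person would: the job done as asked, in the order asked, and still so for the second after the job is handed in, while the arm keeps its last pose, push and grip.
It also fails if it takes over 45 s, if anything falls off the work surface, if the arm or the gripper's body presses on something with over 40 N, if the wrist force passes 120 N, or if a joint passes its speed limit or range.

## Working session

There is one attempt and no reset: what is moved stays moved. The work goes in short steps, Python scripts to look and compute and a tool call to move; the robot and the scene stay as the last step left them, time stands still between calls to the robot, and variables do not carry over. Pictures are saved under pics/ and viewed, and the job is handed in when it is done.

Besides the shell and the picture viewer there is one more tool, called in YAML: its name, and indented under it one key for each argument. jog_arm: Moves the arm, as the interface text tells. Its arguments: {"type":"object","properties":{"steps":{"type":"array","items":{"type":"array","items":{"type":"number"}}},"squeeze":{"type":"number"}},"required":["steps"]}

```bash
mkdir -p pics; python3 - <<'E'
from plant import r
import cv2,numpy as np
s=r.get_state();print(s)
for n in("side","top"):
    c=r.capture(n);cv2.imwrite(f"pics/{n}0.png",c["image"][:,:,::-1]);np.savez(f"pics/{n}0.npz",**c)
    print(n,c["vfov"],c["cx"],c["cy"],np.round(c["R"],4).tolist(),c["t"])
E
```

```text
{'time_s': 0.0, 'joints': array([ 9.28242075e+01,  2.05914515e+01,  6.33448099e-01, -1.92687337e-02,
       -7.01360583e+01, -1.65069465e+01]), 'qd': array([-0.03267524,  0.10838544, -0.02609992, -0.06471542, -0.10916072,
        0.04153755]), 'joint_torque': array([-4.65759440e-04, -5.82719707e+01,  2.93047982e+01,  6.99723870e+00,
        6.73446018e-03, -1.78112741e-04]), 'tcp_pos': array([0.15958808, 0.65538929, 0.24462268]), 'eef_rot': array([-8.99906388e+01, -9.53320523e-02, -1.03689309e+02]), 'contact_force': array([-0.3433471 , -0.58715981, -0.20506462]), 'moment': array([-0.08159222,  0.03076659,  0.03369576]), 'gripper_width': 0.08782485341665514}
side 52.51997688632885 316.7703529461015 247.36845881825855 [[0.9705, -0.2407, 0.0159], [-0.1559, -0.6764, -0.7199], [0.184, 0.6961, -0.6939]] [-0.55434306  0.20317076  0.84035926]
top 42.749955241697506 321.422202248894 242.66958034792466 [[0.0013, -0.9999, 0.0147], [-0.9922, -0.0031, -0.1245], [0.1246, -0.0145, -0.9921]] [0.04731157 0.58958615 1.14104542]
```

View pics/side0.png

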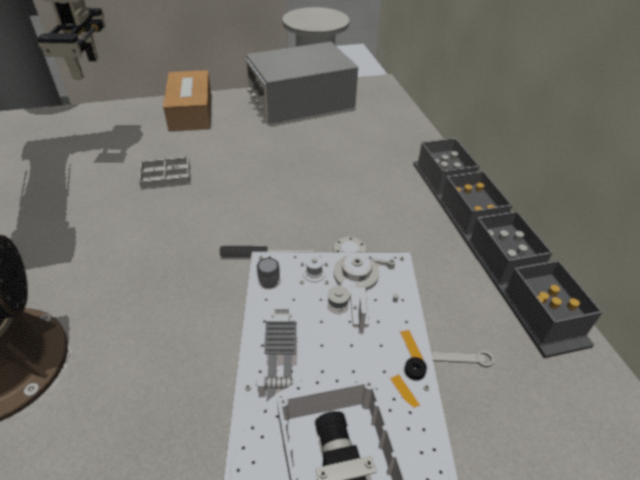

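View pics/top0.png

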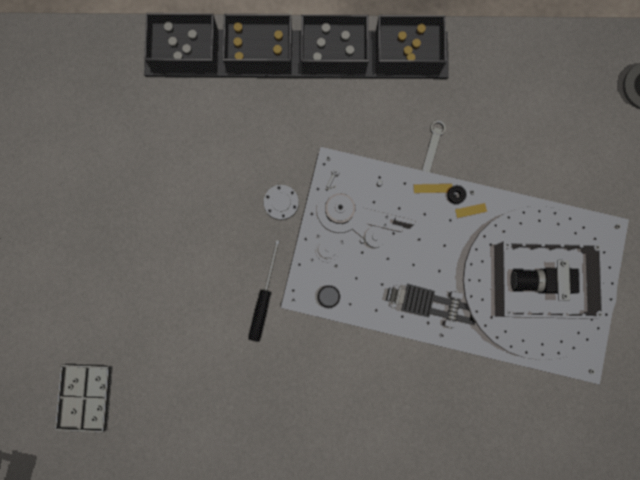

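```bash
python3 - <<'E'
import cv2
a=cv2.imread("pics/top0.png")[130:390,270:640];a=cv2.convertScaleAbs(a,alpha=1.4)
cv2.imwrite("pics/top0z.png",cv2.resize(a,None,fx=2.15,fy=2.15,interpolation=cv2.INTER_CUBIC))
a=cv2.imread("pics/side0.png")[230:480,210:510]
cv2.imwrite("pics/side0z.png",cv2.resize(a,None,fx=2.4,fy=2.4,interpolation=cv2.INTER_CUBIC))
E
```

```text
(no output)
```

View pics/top0z.png

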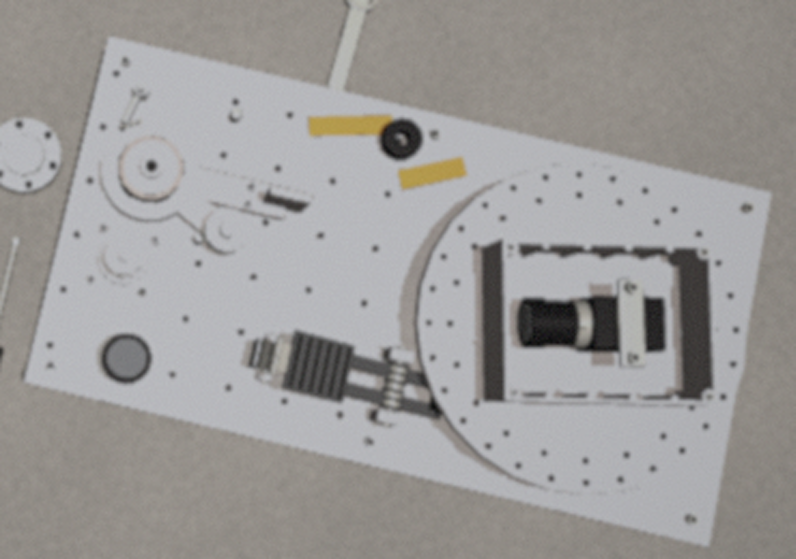

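View pics/side0z.png

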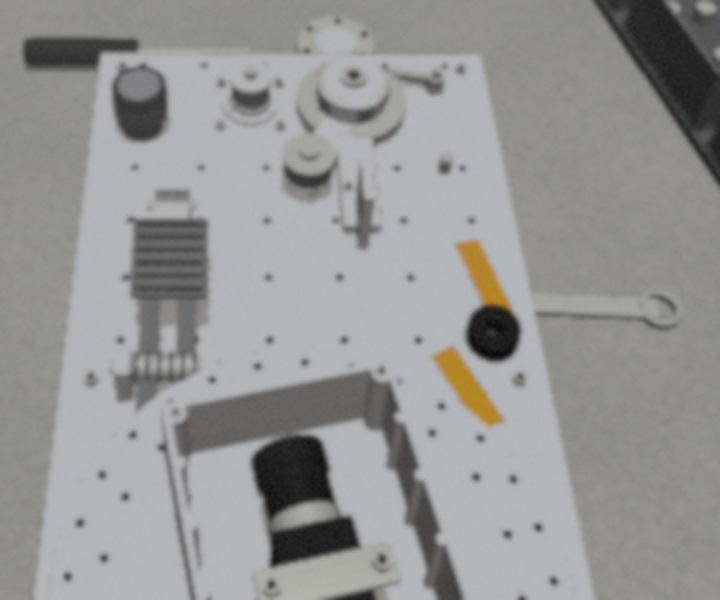

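```bash
cat > h.py <<'E'
import cv2,numpy as np
def load(f): return dict(np.load(f))
def ray(c,u,v):
    f=240/np.tan(np.radians(float(c["vfov"])/2))
    d=c["R"].T@np.array([(u-c["cx"])/f,(v-c["cy"])/f,1]);o=-c["R"].T@c["t"];return o,d
def onz(c,u,v,z):
    o,d=ray(c,u,v);return o+d*(z-o[2])/d[2]
def proj(c,X):
    f=240/np.tan(np.radians(float(c["vfov"])/2));p=c["R"]@np.asarray(X)+c["t"];return np.array([c["cx"]+f*p[0]/p[2],c["cy"]+f*p[1]/p[2]])
E
python3 - <<'E'
from h import *
t=load("pics/top0.npz");s=load("pics/side0.npz")
hsv=cv2.cvtColor(t["image"],cv2.COLOR_RGB2HSV)
im=t["image"].astype(int)
m=((im[:,:,2]>im[:,:,0]+2)&(im.sum(2)>390)).astype(np.uint8)*255
m=cv2.morphologyEx(m,cv2.MORPH_CLOSE,np.ones((5,5)));m=cv2.morphologyEx(m,cv2.MORPH_OPEN,np.ones((5,5)))
cs,_=cv2.findContours(m,0,2);c=max(cs,key=cv2.contourArea)
print(cv2.contourArea(c))
h=cv2.convexHull(c);a=cv2.approxPolyDP(h,6,True)[:,0];print("approx",a.tolist())
P=np.array([onz(t,*p,0.05)[:2] for p in a]);print(P.round(4).tolist())
z=lambda x,y:(270+x/2.15,130+y/2.15)
zs=lambda x,y:(210+x/2.4,230+y/2.4)
for n,cc,px,hh in [("tens hub",t,z(151,166),.086),("motor",t,z(121,259),.084),("tread c",t,z(318,366.5),.099),("tens hub s",s,zs(353,76),.086),("motor s",s,zs(250,75),.09),("idler t",t,z(226,232),.086),("idler s",s,zs(310,152),.086),
 ("tread s",s,zs(170,259),.099),("tabtop",t,z(286,201),.112),("tabtop s",s,zs(362,170),.112),
 ("disc L",t,z(417,310),.098)]:
    print(n,onz(cc,*px,hh).round(4))
E
```

```text
29196.0
approx [[321, 149], [548, 203], [563, 242], [542, 327], [486, 355], [285, 307]]
[[0.7705, 0.0499], [0.6661, -0.3871], [0.5905, -0.4125], [0.4297, -0.3652], [0.3779, -0.2581], [0.4662, 0.1169]]
tens hub [0.6496 0.0146 0.086 ]
motor [0.5691 0.0404 0.084 ]
tread c [ 0.4773 -0.1243  0.099 ]
tens hub s [0.6525 0.0187 0.086 ]
motor s [0.5732 0.0342 0.09  ]
idler t [ 0.5924 -0.0496  0.086 ]
idler s [ 0.5983 -0.0488  0.086 ]
tread s [ 0.4792 -0.1276  0.099 ]
tabtop [ 0.6154 -0.0977  0.112 ]
tabtop s [ 0.6218 -0.094   0.112 ]
disc L [ 0.525  -0.2091  0.098 ]
```

```bash
cat >> h.py <<'E'
def tri(prs):
    A=np.zeros((3,3));b=np.zeros(3)
    for c,p in prs:
        o,d=ray(c,*p);d=d/np.linalg.norm(d);M=np.eye(3)-np.outer(d,d);A+=M;b+=M@o
    X=np.linalg.solve(A,b);return X,[np.round(proj(c,X)-p,1).tolist() for c,p in prs]
E
python3 - <<'E'
from h import *
t=load("pics/top0.npz");s=load("pics/side0.npz")
z=lambda x,y:np.array((270+x/2.15,130+y/2.15))
zs=lambda x,y:np.array((210+x/2.4,230+y/2.4))
for n,a,b in [("hub",(151,166),(353,76)),("motor",(123,258),(250,75)),("idler",(226,230),(309,152)),
  ("tread +y-x",(295,330),(208,221)),("tread",(295,331),(134,221)),("tab",(262,200),(362,170))]:
    pass
hub=tri([(t,z(151,166)),(s,zs(353,76))]);print("hub",hub)
print("motor",tri([(t,z(123,258)),(s,zs(250,75))]))
print("idler",tri([(t,z(224,228)),(s,zs(309,152))]))
# tread corners: top(TL=+x,+y ; TR=+x,-y ; BR=-x,-y; BL=-x,+y)
T=[(295,330),(354,346),(342,402),(282,388)];S=[(208,221),(206,300),(131,297),(134,221)]
Q=[]
for a,b in zip(T,S):
    r=tri([(t,z(*a)),(s,zs(*b))]);Q.append(r[0]);print("tread",r[0].round(4),r[1])
Q=np.array(Q);print(Q.mean(0),np.linalg.norm(Q[0]-Q[1]),np.linalg.norm(Q[0]-Q[3]))
v=Q[0]+Q[3]-Q[1]-Q[2];print("yaw",np.degrees(np.arctan2(-v[0],v[1])))
# long edges by lines in top view
g=t["image"].astype(int)
m=((g[:,:,2]>g[:,:,0]+2)&(g.sum(2)>380)).astype(np.uint8)
# +x edge: for cols 340..600 first mask row
def edge(cols,pick):
    pts=[]
    for u in cols:
        r=np.where(m[130:400,u])[0]
        if len(r)>20: pts.append(onz(t,u,130+pick(r),.05)[:2])
    pts=np.array(pts);
    for _ in range(4):
        k=np.polyfit(pts[:,1],pts[:,0],1);e=pts[:,0]-np.polyval(k,pts[:,1]);pts=pts[abs(e)<max(.002,1.5*e.std())]
    return k,e.std(),len(pts)
for cols,p in [(list(range(330,410))+list(range(450,540)),min),(range(300,500),max)]:
    k,e,n=edge(cols,p);print("edge x=",k,"yaw",np.degrees(np.arctan(-k[0])),e,n)
E
```

```text
hub (array([0.64978323, 0.0145891 , 0.09051463]), [[0.1, -0.5], [-0.5, 0.1]])
motor (array([0.57200621, 0.0383923 , 0.0856199 ]), [[0.2, -1.2], [-1.2, 0.2]])
idler (array([ 0.59685959, -0.04813962,  0.08545552]), [[0.1, -0.5], [-0.5, 0.1]])
tread [ 0.5087 -0.1052  0.1021] [[0.1, -0.6], [-0.7, 0.1]]
tread [ 0.496  -0.1572  0.0884] [[0.0, -0.6], [-0.6, 0.1]]
tread [ 0.4488 -0.1454  0.091 ] [[0.0, -0.5], [-0.6, 0.1]]
tread [ 0.4602 -0.0935  0.1018] [[0.0, -0.5], [-0.6, 0.1]]
[ 0.47843981 -0.12532579  0.09584423] 0.055258131827838876 0.04985411420976683
yaw -13.07311308466152
edge x= [0.23729072 0.76050967] yaw -13.348867373073514 0.0007090674463375161 161
edge x= [0.23642501 0.43911656] yaw -13.301900518964098 0.0006995018157993495 199
```

```bash
python3 - <<'E'
from h import *
s=load("pics/side0.npz");t=load("pics/top0.npz")
for n,p in [("box",(168,128)),("box r",(210,127)),("tray",(165,175)),("scope l",(268,120)),("scope r",(355,105)),("disc-left",(60,350))]: print(n,onz(s,*p,0).round(3))
print("spare roller",onz(t,456,194,.068).round(3),"tcp side px",proj(s,[.16,.656,.246]))
E
```

```text
box [0.31  0.742 0.   ]
box r [0.429 0.722 0.   ]
tray [0.296 0.507 0.   ]
scope l [0.601 0.725 0.   ]
scope r [ 0.884  0.759 -0.   ]
disc-left [0.103 0.007 0.   ]
spare roller [ 0.679 -0.206  0.068] tcp side px [84.00145733 61.09111622]
```

jog_arm:
  steps:
    - [1, 0.03, 0, 0.0227, 0]
    - [1, 0.03, 0, 0.0227, 0]
    - [1, 0.03, 0, 0.0227, 0]
    - [1, 0.03, 0, 0.0227, 0]
    - [1, 0.03, 0, 0.0227, 0]
    - [1, 0.03, 0, 0.0227, 0]
  squeeze: 20

```text
time_s: 0.6
tcp_pos: [0.2498, 0.4467, 0.2452]
eef_rot: [-90.0, -0.0, -103.7]
contact_force: [0.2, 0.9, 0.4]
gripper_width: 0.0528
```

jog_arm:
  steps:
    - [1, 0.0254, 0, 0.028, 0]
    - [1, 0.0254, 0, 0.028, 0]
    - [1, 0.0254, 0, 0.028, 0]
    - [1, 0.0254, 0, 0.028, 0]
    - [1, 0.0254, 0, 0.028, 0]
    - [1, 0.0254, 0, 0.028, 0]
    - [1, 0.0254, 0, 0.028, 0]
    - [1, 0.0254, 0, 0.028, 0]

```text
time_s: 1.27
tcp_pos: [0.4194, 0.1965, 0.2456]
eef_rot: [-90.0, 0.0, -103.7]
contact_force: [-0.1, 0.9, 0.3]
gripper_width: 0.0024
```

jog_arm:
  steps:
    - [1, 0.0337, 0, 0.0148, 0]
    - [1, 0.0337, 0, 0.0148, 0]
    - [1, 0.0337, 0, 0.0148, 0]
    - [1, 0.0337, 0, 0.0148, 0]
    - [1, 0.0337, 0, 0.0148, 0]
    - [1, 0.0337, 0, 0.0148, 0]
    - [1, 0.0337, 0, 0.0148, 0]
    - [1, 0.0337, 0, 0.0148, 0]
    - [1, 0.0337, 0, 0.0148, 0]
    - [1, 0, 0, 0, 0]
    - [1, 0, 0, 0, 0]

```text
time_s: 2.18
tcp_pos: [0.4762, -0.1298, 0.2449]
eef_rot: [-90.1, -0.0, -103.9]
contact_force: [-0.6, -0.4, -0.5]
gripper_width: 0.0004
```

jog_arm:
  steps:
    - [1, -0.0042, 0.03, 0.0005, -0.4]
    - [1, 0, 0.03, 0, 0]
    - [1, 0, 0.03, 0, 0]
    - [1, 0, 0.015, 0, 0]
    - [1, 0, 0, 0, 0]

```text
time_s: 2.6
tcp_pos: [0.4756, -0.123, 0.1372]
eef_rot: [-90.4, -0.1, -103.2]
contact_force: [-1.8, 0.3, -0.0]
gripper_width: 0.0004
```

```bash
cat > cap.py <<'E'
import sys
from plant import r
from h import *
k=sys.argv[1]
s=r.get_state();print({q:np.round(s[q],4).tolist() for q in("time_s","tcp_pos","eef_rot","contact_force","gripper_width","joints")})
a=r.capture("side");b=r.capture("top")
np.savez(f"pics/side{k}.npz",**a);np.savez(f"pics/top{k}.npz",**b)
A=cv2.resize(a["image"][230:430,210:450],None,fx=2.9,fy=2.9,interpolation=cv2.INTER_CUBIC)
B=cv2.resize(b["image"][140:390,280:560],None,fx=2.4,fy=2.4,interpolation=cv2.INTER_CUBIC)
cv2.imwrite(f"pics/s{k}z.png",A[:,:,::-1]);cv2.imwrite(f"pics/t{k}z.png",cv2.convertScaleAbs(B[:,:,::-1],alpha=1.3))
E
python3 cap.py 1
```

```text
{'time_s': 2.6, 'tcp_pos': [0.4756, -0.123, 0.1372], 'eef_rot': [-90.3629, -0.0854, -103.2438], 'contact_force': [-1.7721, 0.3211, -0.0152], 'gripper_width': 0.0004, 'joints': [8.4404, 9.3763, -30.298, -0.0707, -50.6945, 68.3605]}
```

View pics/s1z.png

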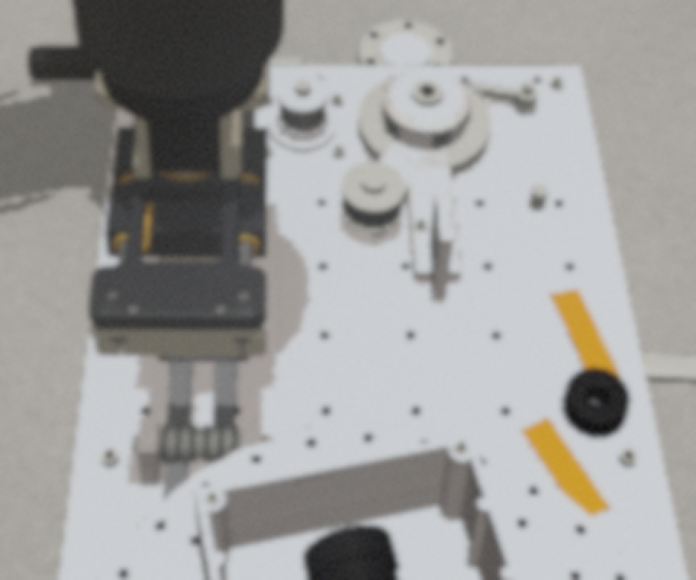

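View pics/t1z.png

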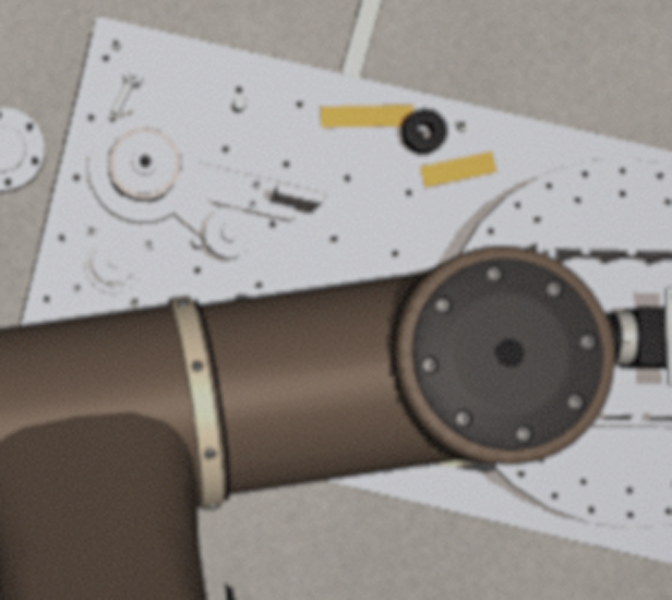

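jog_arm:
  steps:
    - [1, 0.001, 0.005, 0.002, 0]
    - [1, 0, 0.005, 0, 0]
    - [1, 0, 0.005, 0, 0]
    - [1, 0, 0, 0, 0]

```text
time_s: 3.03
tcp_pos: [0.4796, -0.1253, 0.1251]
eef_rot: [-90.0, 0.0, -103.3]
contact_force: [0.0, -0.4, 0.3]
gripper_width: 0.0007
```

jog_arm:
  steps:
    - [1, 0, 0.004, 0, 0]
    - [1, 0, 0.004, 0, 0]
    - [1, 0, 0.004, 0, 0]
    - [1, 0, 0, 0, 0]

```text
time_s: 3.37
tcp_pos: [0.4802, -0.1254, 0.1132]
eef_rot: [-90.0, 0.0, -103.3]
contact_force: [0.6, -0.4, 3.3]
gripper_width: 0.0003
```

jog_arm:
  steps:
    - [1, 0, 0.003, 0, 0]
    - [1, 0, 0.003, 0, 0]
    - [1, 0, 0, 0, 0]

```text
time_s: 3.62
tcp_pos: [0.4804, -0.1252, 0.1074]
eef_rot: [-89.9, 0.0, -103.3]
contact_force: [1.1, 2.1, 3.2]
gripper_width: 0.0007
```

jog_arm:
  steps:
    - [1, 0, 0.003, 0, 0]
    - [1, 0, 0.002, 0, 0]
    - [1, 0, 0, 0, 0]

```text
time_s: 3.87
tcp_pos: [0.4805, -0.1251, 0.1027]
eef_rot: [-89.9, 0.0, -103.3]
contact_force: [1.2, 2.1, 3.6]
gripper_width: 0.0003
```

jog_arm:
  steps:
    - [1, 0, 0.002, 0, 0]
    - [1, 0, 0, 0, 0]
    - [1, 0, 0, 0, 0]

```text
time_s: 4.12
tcp_pos: [0.4806, -0.1251, 0.1013]
eef_rot: [-89.9, 0.0, -103.3]
contact_force: [-0.6, 3.3, 9.1]
gripper_width: 0.0006
```

jog_arm:
  steps:
    - [1, 0, 0.001, 0, 0]
    - [1, 0, 0.001, 0, 0]
    - [1, 0, 0, 0, 0]

```text
time_s: 4.37
tcp_pos: [0.4807, -0.1251, 0.1006]
eef_rot: [-89.9, 0.0, -103.2]
contact_force: [-6.0, 6.8, 22.9]
gripper_width: 0.0001
```

jog_arm:
  steps:
    - [1, 0, 0.001, 0, 0]
    - [1, 0, 0, 0, 0]
    - [1, 0, 0, 0, 0]

```text
time_s: 4.62
tcp_pos: [0.4807, -0.1252, 0.1002]
eef_rot: [-89.9, 0.0, -103.2]
contact_force: [-7.8, 8.9, 30.2]
gripper_width: 0.0005
```

jog_arm:
  steps:
    - [1, 0, -0.002, 0, 0]
    - [1, 0, -0.004, 0, 0]
    - [1, 0, 0, 0, 0]

```text
time_s: 4.87
tcp_pos: [0.4795, -0.1256, 0.1039]
eef_rot: [-90.0, -0.0, -103.3]
contact_force: [0.6, -0.4, -0.5]
gripper_width: 0.0004
```

jog_arm:
  steps:
    - [1, 0, -0.03, 0, 0]
    - [1, 0, -0.03, 0, 0]
    - [1, -0.0133, 0, 0.0278, 0]
    - [1, -0.0133, 0, 0.0278, 0]
    - [1, -0.0133, 0, 0.0278, 0]
    - [1, -0.0133, 0, 0.0278, 0]
    - [1, 0, 0, 0, 0]
    - [1, 0, 0, 0, 0]

```text
time_s: 5.53
tcp_pos: [0.6006, -0.0991, 0.1617]
eef_rot: [-90.2, -0.1, -103.3]
contact_force: [-0.6, -1.4, -0.6]
gripper_width: 0.0005
```

```bash
python3 cap.py 2
```

```text
{'time_s': 5.5333, 'tcp_pos': [0.6006, -0.0991, 0.1617], 'eef_rot': [-90.1619, -0.0628, -103.2872], 'contact_force': [-0.6027, -1.3535, -0.5745], 'gripper_width': 0.0005, 'joints': [8.9964, 18.2189, -14.3331, -0.0039, -57.6217, 67.7184]}
```

View pics/s2z.png

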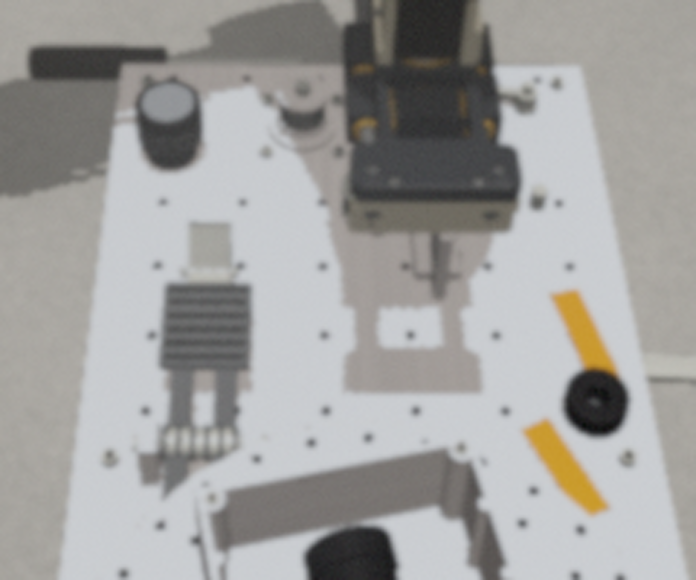

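View pics/t2z.png

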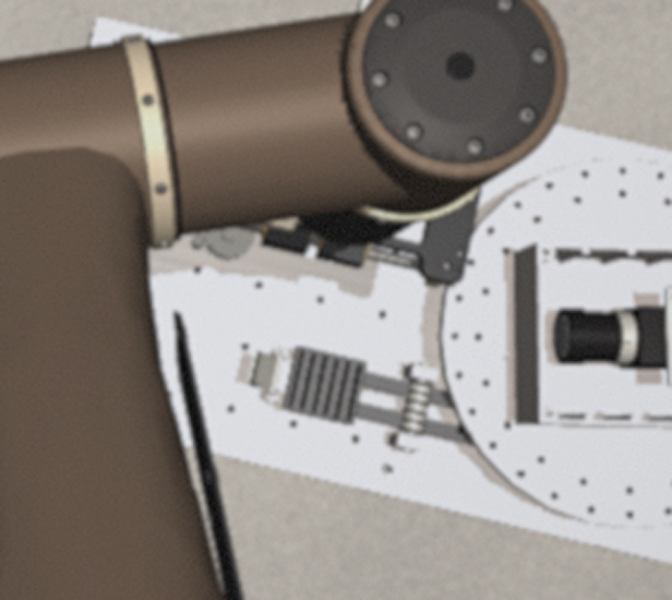

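```bash
python3 - <<'E'
from h import *
t=load("pics/top2.npz");s=load("pics/side2.npz")
T=[(300,346),(364,361),(352,422),(288,406)];S=[(250,285),(250,370),(160,369),(167,285)]
for a,b in zip(T,S):
    x,e=tri([(t,(280+a[0]/2.4,140+a[1]/2.4)),(s,(210+b[0]/2.9,230+b[1]/2.9))]);print(x.round(4),e)
E
```

```text
[ 0.5083 -0.1039  0.084 ] [[0.0, -0.4], [-0.5, 0.1]]
[ 0.4973 -0.1541  0.0762] [[0.0, -0.4], [-0.5, 0.1]]
[ 0.4501 -0.1435  0.0782] [[0.0, -0.1], [-0.1, 0.0]]
[ 0.4625 -0.0938  0.085 ] [[0.0, -0.3], [-0.3, 0.1]]
```

```bash
python3 - <<'E'
from h import *
o=[]
for k in("0","2"):
    s=load(f"pics/side{k}.npz")["image"][300:390,255:315];o.append(cv2.resize(s,None,fx=6,fy=6,interpolation=cv2.INTER_LINEAR))
cv2.imwrite("pics/cmp_s.png",np.hstack(o)[:,:,::-1])
o=[]
for k in("0","2"):
    s=load(f"pics/top{k}.npz")["image"][275:330,375:485];o.append(cv2.resize(s,None,fx=5,fy=5,interpolation=cv2.INTER_LINEAR))
cv2.imwrite("pics/cmp_t.png",np.vstack(o)[:,:,::-1])
E
```

```text
(no output)
```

View pics/cmp_s.png

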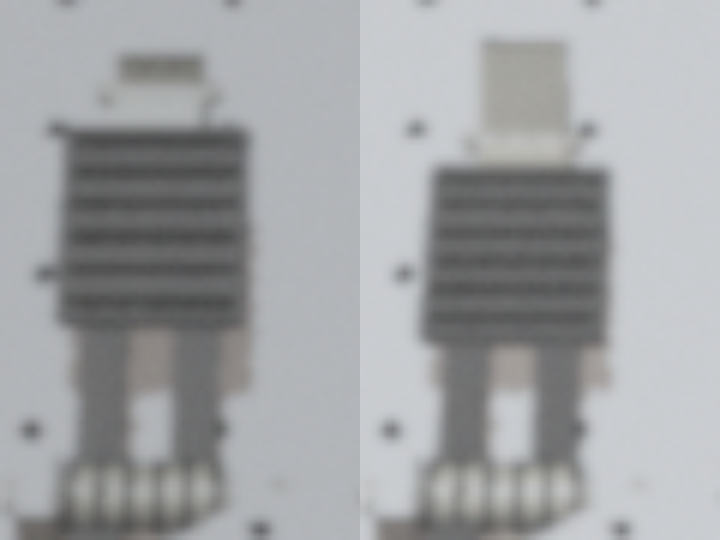

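View pics/cmp_t.png

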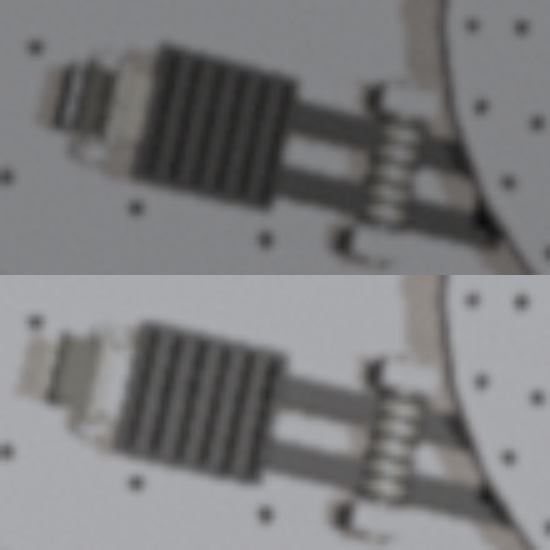

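```bash
python3 - <<'E'
from h import *
t=load("pics/top2.npz");s=load("pics/side2.npz")
y=np.radians(-13.3);ex=np.array([np.cos(y),np.sin(y),0]);ey=np.array([-np.sin(y),np.cos(y),0]);O=np.array([.587,-.1192,0])
for th in(0,.14,.2,.24,.28):
    a=.25-th;r=[]
    for d in(.044,.1):
        yy=-.1+d*np.cos(a)-.005*np.sin(a);z=.076+d*np.sin(a)+.005*np.cos(a)
        X=O-.105*ex+yy*ey+[0,0,z];r+=[proj(s,X).round(1).tolist(),proj(t,X).round(1).tolist()]
    print(th,"near s/t",r[0],r[1],"far",r[2],r[3])
E
```

```text
0 near s/t [279.0, 354.3] [432.6, 303.9] far [280.2, 320.8] [404.5, 296.7]
0.14 near s/t [279.2, 355.5] [431.0, 303.8] far [280.5, 324.4] [401.7, 296.5]
0.2 near s/t [279.2, 356.1] [430.4, 303.8] far [280.7, 326.2] [400.8, 296.6]
0.24 near s/t [279.3, 356.6] [430.1, 303.7] far [280.8, 327.5] [400.3, 296.6]
0.28 near s/t [279.3, 357.1] [429.8, 303.7] far [280.9, 328.9] [399.9, 296.7]
```

jog_arm:
  steps:
    - [1, 0, 0.02, 0, 0]
    - [1, 0, 0.02, 0, 0]
    - [1, 0, 0.02, 0, 0]
    - [1, 0, 0.01, 0, 0]
    - [1, 0, 0, 0, 0]
    - [1, 0, 0, 0, 0]

```text
time_s: 6.13
tcp_pos: [0.5999, -0.0994, 0.0938]
eef_rot: [-90.0, -0.0, -103.3]
contact_force: [1.1, -0.9, 0.1]
gripper_width: 0.0004
```

jog_arm:
  steps:
    - [1, 0, 0, 0.004, 0]
    - [1, 0, 0, 0.004, 0]
    - [1, 0, 0, 0.003, 0]
    - [1, 0, 0, 0, 0]

```text
time_s: 6.47
tcp_pos: [0.6112, -0.1018, 0.0943]
eef_rot: [-90.0, 0.0, -103.3]
contact_force: [-4.2, 1.5, 3.5]
gripper_width: 0.0005
```

jog_arm:
  steps:
    - [1, 0, 0, 0.003, 0]
    - [1, 0, 0, 0.003, 0]
    - [1, 0, 0, 0, 0]

```text
time_s: 6.72
tcp_pos: [0.6167, -0.1031, 0.0938]
eef_rot: [-90.0, -0.0, -103.3]
contact_force: [-5.0, 1.7, 4.3]
gripper_width: 0.0006
```

jog_arm:
  steps:
    - [1, 0, 0, 0.001, -2]
    - [1, 0.0002, 0, 0.002, -2]
    - [1, 0.0004, 0, 0.0043, -2]
    - [1, 0.0004, 0, 0.0043, -2]
    - [1, 0.0004, 0, 0.0043, -2]
    - [1, 0.0004, 0, 0.0043, -2]
    - [1, 0.0004, 0, 0.0043, -2]
    - [1, 0.0004, 0, 0.0043, -2]
    - [1, 0, 0, 0, 0]

```text
time_s: 7.47
tcp_pos: [0.6448, -0.1084, 0.0936]
eef_rot: [-90.1, -0.0, -87.2]
contact_force: [-5.7, 0.5, 4.4]
gripper_width: 0.0006
```

jog_arm:
  steps:
    - [1, 0.0004, 0, 0.0043, -2]
    - [1, 0.0004, 0, 0.0043, -2]
    - [1, 0.0004, 0, 0.0043, -2]
    - [1, 0.0004, 0, 0.0043, -2]
    - [1, 0.0004, 0, 0.0043, -2]
    - [1, 0.0004, 0, 0.0043, -2]
    - [1, 0.0004, 0, 0.0043, -2]
    - [1, 0, 0, 0, 0]

```text
time_s: 8.13
tcp_pos: [0.6743, -0.1066, 0.0935]
eef_rot: [-90.2, 0.0, -73.2]
contact_force: [-7.7, -0.5, 4.9]
gripper_width: 0.0002
```

jog_arm:
  steps:
    - [1, 0.0004, 0, 0.0043, -2]
    - [1, 0.0002, 0, 0.0021, -1]
    - [1, 0.0002, 0, 0.0021, -1]
    - [1, 0, 0, 0, 0]

```text
time_s: 8.47
tcp_pos: [0.6822, -0.1049, 0.0935]
eef_rot: [-90.2, 0.0, -69.3]
contact_force: [-9.1, -0.3, 6.0]
gripper_width: 0.0005
```

jog_arm:
  steps:
    - [1, 0.0002, 0, 0.0021, -1]
    - [1, 0, 0, 0.001, -0.4]
    - [1, 0, 0, 0, 0]

```text
time_s: 8.72
tcp_pos: [0.6841, -0.1045, 0.0935]
eef_rot: [-90.3, 0.1, -67.9]
contact_force: [-11.3, -1.5, 7.0]
gripper_width: 0.0006
```

jog_arm:
  steps:
    - [1, 0, 0, 0.001, 0]
    - [1, 0, 0, 0, 0]
    - [1, 0, 0, 0, 0]

```text
time_s: 8.97
tcp_pos: [0.6841, -0.1045, 0.0934]
eef_rot: [-90.4, 0.1, -67.9]
contact_force: [-12.9, -2.5, 7.9]
gripper_width: 0.0005
```

jog_arm:
  steps:
    - [1, 0, 0, 0.001, 0]
    - [1, 0, 0, 0, 0]
    - [1, 0, 0, 0, 0]

```text
time_s: 9.22
tcp_pos: [0.6843, -0.1044, 0.0934]
eef_rot: [-90.5, 0.1, -68.0]
contact_force: [-15.9, -3.1, 10.1]
gripper_width: 0.0005
```

```bash
python3 cap.py 3; python3 cap.py 4
```

```text
{'time_s': 9.2167, 'tcp_pos': [0.6843, -0.1044, 0.0934], 'eef_rot': [-90.4506, 0.0929, -67.9536], 'contact_force': [-15.8637, -3.0884, 10.0774], 'gripper_width': 0.0005, 'joints': [7.423, 29.0934, -6.8501, 0.0293, -54.5159, 104.6066]}
{'time_s': 9.3167, 'tcp_pos': [0.6843, -0.1044, 0.0934], 'eef_rot': [-90.4456, 0.0919, -67.9542], 'contact_force': [-16.1601, -4.7385, 9.5163], 'gripper_width': 0.0004, 'joints': [7.4237, 29.0911, -6.8518, 0.0289, -54.5114, 104.6055]}
```

View pics/s3z.png

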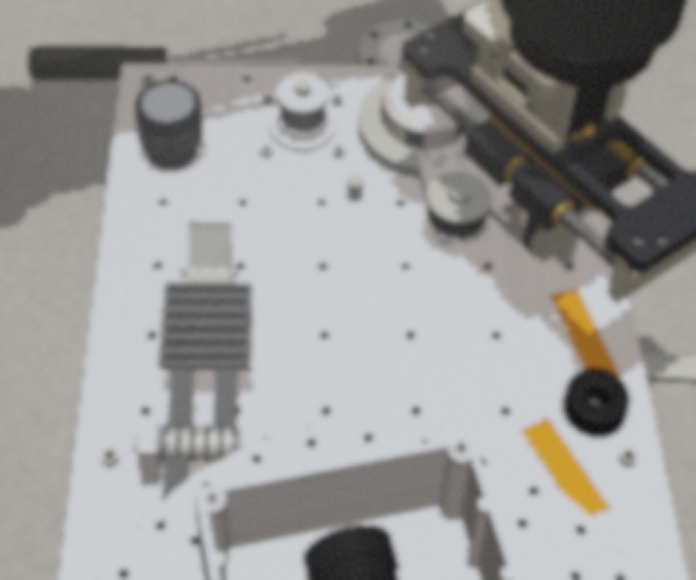

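View pics/t3z.png

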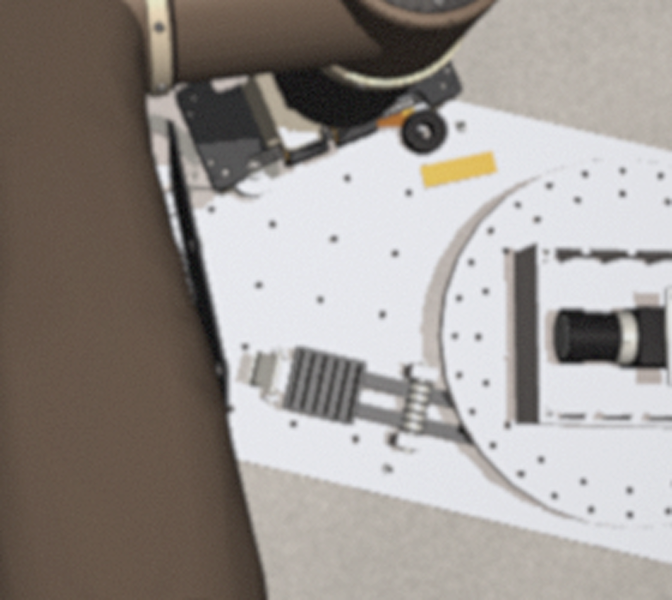

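```bash
python3 - <<'E'
from h import *
s=load("pics/side3.npz");y=np.radians(-13.3)
ex=np.array([np.cos(y),np.sin(y)]);ey=np.array([-np.sin(y),np.cos(y)]);A=np.array([.587,-.1192])+.03*ex+.145*ey
a=[]
for p in((374,187),(459,198)):
    q=onz(s,210+p[0]/2.9,230+p[1]/2.9,.086)[:2]-A;print(q,np.hypot(*q));a.append(np.arctan2(q[1],q[0]))
print("dtheta",a[1]-a[0])
E
```

```text
[-0.05227415 -0.06626072] 0.08439827709189636
[-0.00472554 -0.08627536] 0.08640467851441355
dtheta 0.6132277699354907
```

```bash
python3 - <<'E'
from plant import r
print(r.close_job());s=r.get_state();print(s["time_s"],s["tcp_pos"],s["contact_force"])
E
```

```text
the job is handed in; nothing more can be done
None
the job is handed in; nothing more can be done
```

The brake pedal is caught down, and the tensioner tab is at its end stop with the closed fingers still holding it there. I handed the job in at about 9.3 s.

- **Brake pedal:** I pressed the middle of the tread with the closed fingers, up to about 30 N vertically. When I lifted off, the force dropped to zero at a height where the sprung pedal had still been pushing back earlier. Afterwards the tread edges in the side view matched the 0.24 rad (caught) prediction to within about 0.5 px. A rougher measurement of the tread corners across both views still showed a small slope of about 0.15 rad. I put that down to pixel error, because that method also misread the known starting slope.
- **Tensioner:** I pushed the tab round its arc, turning the tool with the lever. At the end the arm stopped moving while the force rose from about 11 to 16 N, against about 8 N expected from the spring alone. The lever angle came out at about 0.617 rad from the tool pose and 0.613 rad from the idler roller in the picture. The stop is at 0.62 rad and the last click at 0.42.
- **Other checks:** The turntable, lens, spare roller and pedal are undisturbed in the last pictures. The arm partly hid the bench items on the far side, such as the flange and spanner, but it never came near them. The wrist also read an upward force of about 10 N while holding the tab. I did not find the cause; it grew with the push, so I took it to be friction at the tab.

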